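Set a steel bar against the hidden stop of a cut-off jig

TASK

Take the round steel bar from its wooden rest, lay it in the V-groove of the metal cut-off jig and slide it along the groove, in under the hood, until its end is fully home against the stop hidden in there; leave it lying there, ready for sawing. Push gently: the stop is already set to length and only lightly clamped, so it must be touched but not shoved back. Leave the other tools on the table as they lie.

Things in the scene. Friction and masses are not known exactly. Their poses are not given: they have to be found in the camera images.
- bar: plain round steel bar, 24 mm diameter, 130 mm long, 0.3 to 0.5 kg, both ends alike and flat. Origin at its middle, on its axis; its x axis runs along it. At the start it lies level in the wooden rest, its axis 45 mm above the table.
- rest: wooden rest, fixed to the table: base 116 x 60 mm, 12 mm thick, and two notched saddles, 40 mm high, 48 mm wide, whose inner faces stand 80 mm apart; the bar lies across the notches along the rest's x axis and may be gripped between the saddles, where 21 mm lie free below it. Origin under the middle, on the table.
- jig: metal V-groove cut-off jig, fixed: base plate 295 x 90 x 12 mm, steel V-block 51 mm wide, top 26 mm above the table, grey hood over the far end. Origin on the table under the groove's middle line and the hood's mouth; x runs along the groove into the hood, z up. The open groove runs from x = -175 mm to the mouth at x = 0, the hood from 0 to 100 mm (47 mm wide, roof 56 mm above the table).
- groove_mid (a point): point on the axis of a seated bar, 80 mm in front of the hood's mouth (jig x = -80 mm, y = 0, 32 mm above the table). The groove is a 90 degree V; the sides of a seated bar stand clear above the block's top, so fingertips may reach 4 mm below the bar's axis beside it. Sliding the seated bar takes 2 to 7 N.
- hood_mouth (a point): middle of the hood's mouth, on the axis of a seated bar (32 mm above the table). Inside the closed hood, out of sight, a domed steel stop sits on this axis, its tip 15 to 60 mm behind the mouth, different each time. It is held by friction and gives way when the bar presses it with about 12 N (beyond the bar's own sliding friction).
- bar_end_a (a point): centre of one end face of the bar (bar x = +65 mm)
- bar_end_b (a point): centre of the other end face of the bar (bar x = -65 mm)
- screwdriver: bystander: slot screwdriver with yellow handle, 195 x 30 x 32 mm, loose on the table behind the work; origin under its middle. Leave it.
- cutters: bystander: side cutters with red handles, 157 x 58 x 14 mm, loose on the table to the right; origin under the middle. Leave them.
Not all that is in view belongs to the job. Leave any orange or red look-alike of the bar alone.

How it is judged:
By the outcome, as a careful person would: the job done as asked, in the order asked, and still so for the second after the job is handed in, with the robot touching nothing.
It also fails if it takes over 61 s, if anything falls off the work surface, if the arm or the gripper's body presses on something with over 40 N, if the wrist force passes 120 N, or if a joint passes its speed limit or range.

ROBOT

A 7-joint arm with a two-finger parallel gripper is mounted at the origin on a cart in front of the work surface, level with it; the furniture and walls round the work are solid. World frame = base frame: x ahead of the robot, y to its left, z up, the work surface at z = 0. Lengths are in m, angles in rad, forces in N, time in s.
With the tool pointing down it reaches from about 0.35 to 0.9 m from the base axis. Payload 8.1 kg.
Tool frame: the origin (TCP) lies on the mounting face of the last link; the fingertips stand 173 mm ahead of it and the grasp point (between the pads) lies 155 mm ahead of it; z points along the fingers, y is the direction in which the jaws open and shut (so a half turn about z gives the same grasp; the last joint's range is limited). The gripper opens to 85 mm and grips with 20 to 120 N. Pads are 22 mm wide; open, the fingers measure 114 mm over their backs; the gripper's body (76 mm by 85 mm) begins 54 mm behind the grasp point. The pads swing forward as they close: fully open they stand 13 mm farther back than shut.
Start: joints at [1.003, 0.434, 0.025, 1.573, -0.012, 1.134, -0.075], TCP at [0.28, -0.559, 0.405] pointing down, gripper open.
Joint ranges: [-2.62, 2.62], [-0.44, 2.09], [-1.27, 1.32], [0.08, 2.57], [-1.32, 4.46], [0.12, 2], [-2.74, 2.74]. Speed limits (rad/s): [2.22, 2.22, 3.01, 3.01, 3.14, 3.14, 3.14].

INTERFACE

Orientations are given as a 3x3 rotation matrix whose columns are the frame's x, y, z axes.
In Python, from cell import r gives the robot as it stands.
- The arm moves only by the shell command python3 -m handwheel 'ROWS'. ROWS is JSON, a list of rows, each a list of 7 numbers: the shift along the tool's x, y, z in mm, then the turn, a rotation vector about the tool's x, y, z in degrees, then the finger opening in mm, from 0 to 85.4. A call has 1 to 20 rows; each row shifts and turns the commanded pose from where the row before left it, along the tool's axes as they then stand; what a row does not reach is not made up. A row lasts 1/10 s, in which the tool goes at most 50 mm and 8.59 degrees, less where a joint would pass 70% of its speed; a pose out of reach is approached as far as the arm can. A call is refused whole if a number of a shift passes 50 or a number of a turn 8.59, either way. A call with a gripper value outside its range is refused whole. The fingers move at their own pace and stop on an object; the grip force is fixed at half the most. Time passes only in rows, so rows that do not move let the fingers close. It gives the time, the measured TCP pose, the force and the opening at its end, in the units of the state.
- r.get_obs(): the state, without advancing time (a new reading comes with each control period).
- r.capture(name): name is "scene" or "top" or "wrist"; returns a dict with "frame" (480x640x3 uint8, red, green, blue), "fx", "fy", "cx", "cy" (pixels), "rvec" (rotation vector, rad) and "tvec" (3), from world to camera coordinates, as OpenCV has them. Camera axes: x right, y down, z forward; pixel columns grow to the right and rows downward; lengths in m; the calibration is good to about 2 mm. A picture is of the moment at which its call begins. There is no depth.
- r.hand_in(): hands the job in, once; it reports no verdict.
Trained networks look in the newest picture that a camera, given by its name, has taken for a name from the list of things; names that differ only in an ending like _2 or _b are one class to them, and where a whole thing is asked for, a point or a joint stands for the part that bears it (a point fixed in the world has none). Each returns a list of dicts, best first, with "p" (0 to 1); they miss things now and then, are a little off and sometimes report something else, mostly with a low value. They report only what shows in the picture. A call takes as long as a camera call. They do not tell look-alikes from the thing itself.
- r.regions_of(target, camera): "mask" (480x640 bool, what is visible of it) and "position" ([row, column] in pixels, amid what is visible of it).
- r.mark_of(target, camera): "position" ([row, column] in pixels: a listed point, or the origin of a listed thing).
The state is a dict: "clock": time; "joint_positions": joint angles; "qvel": joint speeds; "effort": joint torques, N m; "position": TCP position; "tool_rot": TCP orientation; "force": force on the tool from outside, world axes, zero at the start; "ft_torque": the same for the moment, N m; "gripper_width": finger opening in m.
Only numpy, scipy, OpenCV 4.12 (cv2) and the standard library are available. Lean on these libraries where they do the work, as an engineer would, in place of code of your own. Each camera call takes 0.05 s, during which the arm holds its last target.

## Working session

There is one attempt and no reset: what is moved stays moved. The work goes in short steps, Python scripts to look and compute and a shell command to move; the robot and the scene stay as the last step left them, time stands still between calls to the robot, and variables do not carry over. Pictures are saved under pics/ and viewed, and the job is handed in when it is done.

```bash
mkdir -p pics; ls
python3 - <<'E'
from cell import r
import cv2
o=r.get_obs(); print(o)
for c in ["scene","top","wrist"]:
    d=r.capture(c); cv2.imwrite(f"pics/{c}0.png",d["frame"][:,:,::-1])
    print(c,d["fx"],d["rvec"],d["tvec"])
    for t in ["bar","rest","jig","groove_mid","hood_mouth","bar_end_a"]:
        print(t,[(round(m["p"],2),[round(float(v)) for v in m["position"]]) for m in r.mark_of(t,c)[:4]])
E
```

```text
pics
{'clock': 0.0, 'joint_positions': array([ 1.00342036,  0.43522277,  0.0249791 ,  1.57407527, -0.01159352,
        1.13402495, -0.07508707]), 'qvel': array([ 0.00055642,  0.0011099 , -0.00244956, -0.00129344,  0.00044407,
       -0.00025463,  0.00098604]), 'effort': array([-9.09747978e-04, -6.70450759e+01,  1.02505222e+00, -3.16214097e+01,
        1.55957043e-02,  1.22576227e-02,  3.31937349e-05]), 'position': array([ 0.28000412, -0.55851215,  0.40393441]), 'tool_rot': array([[ 8.93948590e-01,  4.48168727e-01, -8.43231493e-04],
       [ 4.48169495e-01, -8.93947594e-01,  1.34259077e-03],
       [-1.52097568e-04, -1.57811776e-03, -9.99998743e-01]]), 'force': array([-0.91902357, -0.12362171, -0.05108451]), 'ft_torque': array([ 0.02502237, -0.00300906,  0.01578707]), 'gripper_width': 0.08537979555003643}
scene 495.4844167811931 [ 0.93808829 -2.57902478  0.95586811] [0.42833612 0.26478242 1.13897853]
bar [(0.95, [406, 249]), (0.72, [330, 274]), (0.61, [197, 324])]
rest [(0.95, [338, 277])]
jig [(0.41, [276, 238])]
groove_mid [(0.88, [255, 329])]
hood_mouth [(0.72, [238, 350])]
bar_end_a [(0.86, [409, 212]), (0.81, [315, 296]), (0.79, [405, 277]), (0.78, [182, 321])]
top 619.7941246345931 [ 2.11706986 -2.17242611  0.15703137] [0.05767029 0.53642959 1.77144015]
bar [(0.94, [274, 227]), (0.92, [200, 374]), (0.59, [300, 172]), (0.2, [280, 249])]
rest [(0.78, [277, 228]), (0.25, [250, 339])]
jig [(0.84, [253, 341])]
groove_mid [(0.86, [252, 318])]
hood_mouth [(0.71, [253, 341])]
bar_end_a [(0.88, [283, 158]), (0.87, [180, 383]), (0.67, [217, 357]), (0.62, [272, 206])]
wrist 373.6097049080926 [-2.46956496  1.52249156  0.21240982] [-0.62404772 -0.03570616  0.37964596]
bar []
rest []
jig []
groove_mid []
hood_mouth []
bar_end_a []
```

View pics/scene0.png

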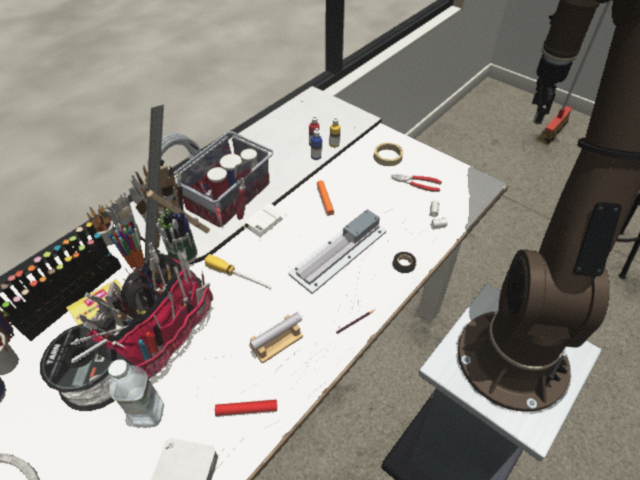

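View pics/top0.png

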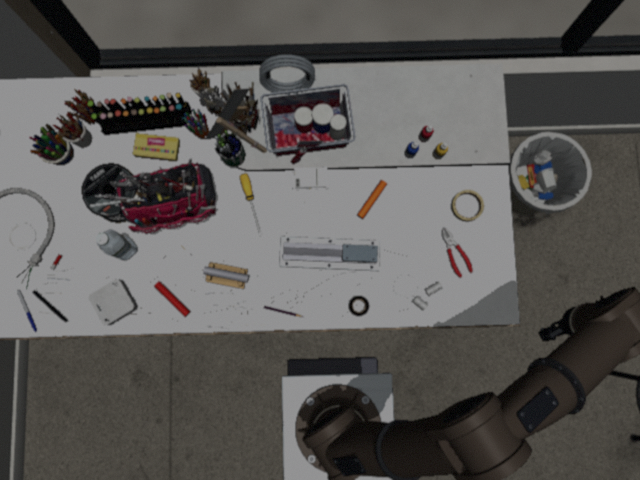

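The steel bar is in the rest at scene (330,274) / top (274,227). The look-alikes are red (scene 406,249) and orange (scene 197,324). Only the grey one lies in the wooden rest, so I'll confirm it in a crop and measure it.

```bash
cat > h.py <<'E'
import numpy as np, cv2
def cam(d):
    R=cv2.Rodrigues(np.array(d["rvec"],float))[0]; t=np.array(d["tvec"],float).ravel()
    K=np.array([[d["fx"],0,d["cx"]],[0,d["fy"],d["cy"]],[0,0,1]]); return K,R,t
def ray(d,rc):
    K,R,t=cam(d); v=R.T@np.linalg.solve(K,[rc[1],rc[0],1]); return -R.T@t,v
def onz(d,rc,z):
    c,v=ray(d,rc); return c+v*(z-c[2])/v[2]
def proj(d,P):
    K,R,t=cam(d); p=K@(R@np.array(P)+t); return p[1]/p[2],p[0]/p[2]
E
python3 - <<'E'
from cell import r
from h import *
ims=[]
D={}
for c in ["scene","top"]:
    d=r.capture(c); D[c]=d
    print(c,"cam",ray(d,(0,0))[0].round(3))
    for t,z in [("bar",.045),("bar_end_a",.045),("rest",0),("jig",0),("groove_mid",.032),("hood_mouth",.032),("screwdriver",0),("cutters",0)]:
        for m in r.mark_of(t,c)[:5]: print(t,round(m["p"],2),np.round(m["position"],1),onz(d,m["position"],z).round(4))
    for t in ["bar","rest","jig"]:
        for m in r.regions_of(t,c)[:4]:
            M=m["mask"]; pts=np.argwhere(M)[:,::-1].astype(np.float32)
            print(" reg",t,round(m["p"],2),M.sum(),cv2.minAreaRect(pts))
def crop(d,r0,r1,c0,c1,n): 
    im=d["frame"][r0:r1,c0:c1,::-1]; s=min(800/(c1-c0),600/(r1-r0)); cv2.imwrite(n,cv2.resize(im,None,fx=s,fy=s,interpolation=cv2.INTER_CUBIC))
crop(D["scene"],200,365,240,400,"pics/c_scene.png"); crop(D["top"],220,300,190,390,"pics/c_top.png")
E
```

```text
scene cam [-0.017  0.691  1.036]
bar 0.79 [327.9 276.1] [0.4484 0.3072 0.045 ]
bar 0.65 [407.6 247.2] [0.3641 0.4814 0.045 ]
bar 0.58 [197.4 325.6] [ 0.6363 -0.0948  0.045 ]
bar_end_a 0.82 [403.1 278.5] [0.3215 0.4333 0.045 ]
bar_end_a 0.78 [410.6 211.5] [0.4153 0.5326 0.045 ]
bar_end_a 0.74 [209.6 329.1] [ 0.5975 -0.0637  0.045 ]
bar_end_a 0.73 [316.2 299.3] [0.4286 0.2496 0.045 ]
bar_end_a 0.73 [182.2 320.9] [ 0.6879 -0.135   0.045 ]
rest 0.93 [340. 277.] [0.4452 0.3122 0.    ]
jig 0.82 [243.9 348.9] [ 0.4996 -0.0314  0.    ]
groove_mid 0.73 [254.4 329.4] [0.5004 0.0522 0.032 ]
groove_mid 0.53 [274.4 235.4] [0.6408 0.2556 0.032 ]
screwdriver 0.78 [278.  234.3] [0.6554 0.2516 0.    ]
cutters 0.56 [181.1 415.5] [ 0.4997 -0.3643  0.    ]
 reg bar 0.77 650 ((276.0561828613281, 330.08990478515625), (12.083976745605469, 58.7238883972168), 57.9946174621582)
 reg bar 0.73 763 ((245.4827880859375, 406.2931213378906), (12.7890043258667, 63.52980041503906), 85.2363510131836)
 reg bar 0.53 293 ((325.28082275390625, 197.0821990966797), (36.39979553222656, 8.426962852478027), 69.44395446777344)

[... 915 characters left out ...]
6556 0.2425 0.    ]
cutters 0.97 [251.6 458.9] [ 0.495  -0.3752  0.    ]
cutters 0.65 [277.7 248.2] [0.4334 0.2524 0.    ]
 reg bar 0.88 396 ((225.76925659179688, 274.6538391113281), (44.91059875488281, 10.001923561096191), 11.309932708740234)
 reg bar 0.79 383 ((371.417724609375, 199.25595092773438), (9.321974754333496, 43.8287239074707), 34.508522033691406)
 reg bar 0.68 398 ((171.25, 299.2500305175781), (44.547725677490234, 9.899495124816895), 45.0)
 reg rest 0.63 480 ((226.09228515625, 275.3104248046875), (38.985843658447266, 21.201810836791992), 10.007980346679688)
 reg jig 0.95 3117 ((329.51422119140625, 253.70797729492188), (100.49027252197266, 32.010719299316406), 2.7927024364471436)
```

View pics/c_scene.png

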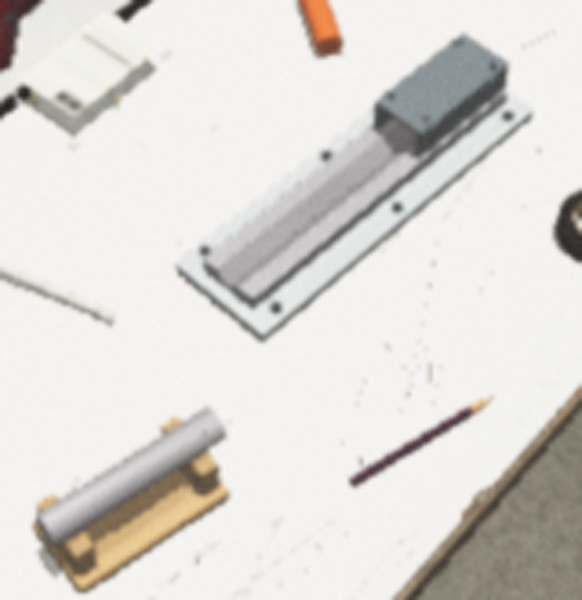

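View pics/c_top.png

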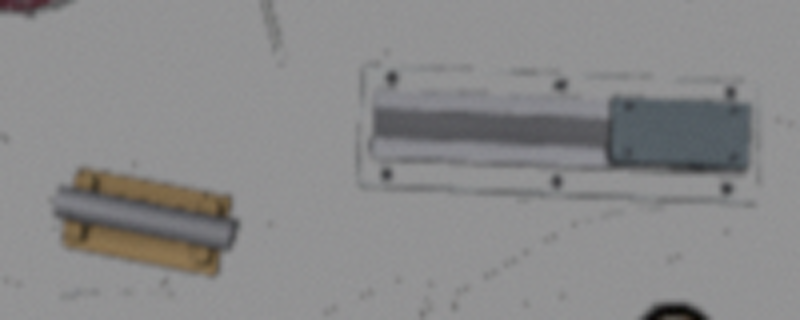

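The crops confirm it: the grey bar lies across the wooden rest, and the jig's hood is on the right (−y). I'll move over the jig and look with the wrist camera.

```bash
python3 -m handwheel '[[33,-32,0,0,0,0,85],[33,-32,0,0,0,0,85],[33,-32,0,0,0,0,85],[33,-32,0,0,0,0,85],[33,-32,0,0,0,0,85],[33,-32,0,0,0,0,85],[33,-32,0,0,0,0,85],[33,-32,0,0,0,0,85],[33,-32,0,0,0,0,85],[33,-32,0,0,0,0,85],[33,-32,0,0,0,0,85],[33,-32,0,0,0,0,85],[33,-32,0,0,0,0,85],[33,-32,0,0,0,0,85]]'
python3 -m handwheel '[[0,0,0,0,0,-7.9,85],[0,0,0,0,0,-7.9,85],[0,0,0,0,0,-7.9,85],[0,0,0,0,0,-7.9,85],[0,0,0,0,0,-7.9,85],[0,0,0,0,0,-7.9,85],[0,0,0,0,0,-7.9,85],[0,0,0,0,0,-7.9,85],[0,0,0,0,0,0,85],[0,0,0,0,0,0,85]]'
python3 - <<'E'
from cell import r
from h import *
o=r.get_obs(); print(o["clock"],o["position"],o["tool_rot"].round(3),o["joint_positions"].round(2))
d=r.capture("wrist"); cv2.imwrite("pics/w1.png",d["frame"][:,:,::-1]); c,v=ray(d,(240,320)); print(c,v,d["cx"],d["cy"])
for t,z in [("bar",.045),("bar_end_a",.045),("rest",0),("jig",0),("groove_mid",.032),("hood_mouth",.032)]:
    for m in r.mark_of(t,"wrist")[:5]: print(t,round(m["p"],2),np.round(m["position"],1),onz(d,m["position"],z).round(4))
E
```

```text
clock: 3.65
position: [0.4927, 0.0506, 0.405]
tool_rot: [[0.894, 0.448, 0.001], [0.448, -0.894, -0.0], [0.001, 0.0, -1.0]]
force: [-0.1, -0.9, -0.7]
gripper_width: 0.0847
clock: 4.65
position: [0.4924, 0.0487, 0.4047]
tool_rot: [[0.007, 1.0, 0.0], [1.0, -0.007, 0.0], [0.0, 0.0, -1.0]]
force: [-0.4, -0.9, -0.5]
gripper_width: 0.0851
4.65 [0.49237109 0.04870626 0.40473944] [[ 0.007  1.     0.   ]
 [ 1.    -0.007  0.   ]
 [ 0.     0.    -1.   ]] [ 0.24  0.28 -0.54  1.85  0.16  1.06 -0.38]
[0.49301767 0.11798603 0.37408314] [ 0.01511374 -0.27379649 -0.96183354] 313.52503747348135 238.48993029192596
bar_end_a 0.53 [323.5 422.5] [ 0.5982 -0.0611  0.045 ]
jig 0.94 [276.5 322.4] [ 0.5014 -0.0291  0.    ]
groove_mid 0.59 [202.8 331.5] [0.5091 0.0564 0.032 ]
hood_mouth 0.67 [283.9 323.3] [ 0.5016 -0.0243  0.032 ]
```

View pics/w1.png

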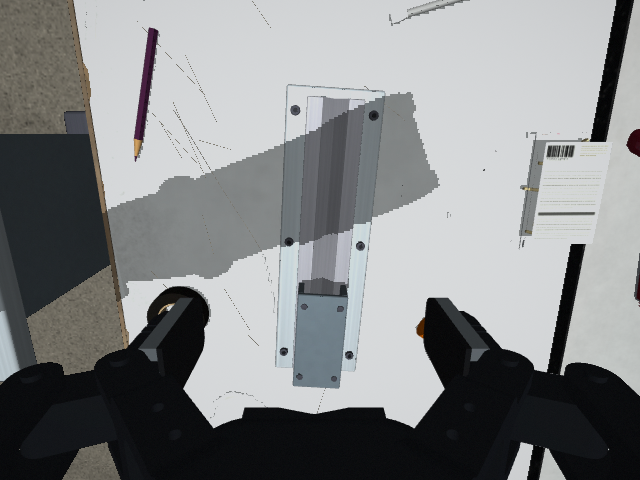

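Shown: jig centred at (330,230), hood at (320,340), groove end at (335,97). Enlarging to measure the axis.

Run:
```python
import cv2
im=cv2.imread("pics/w1.png")
a=cv2.resize(im[75:225,265:400],None,fx=4,fy=4,interpolation=cv2.INTER_CUBIC)
b=cv2.resize(im[240:390,265:400],None,fx=4,fy=4,interpolation=cv2.INTER_CUBIC)
cv2.imwrite("pics/w1a.png",a);cv2.imwrite("pics/w1b.png",b)
```

```text
(no output)
```

View pics/w1a.png

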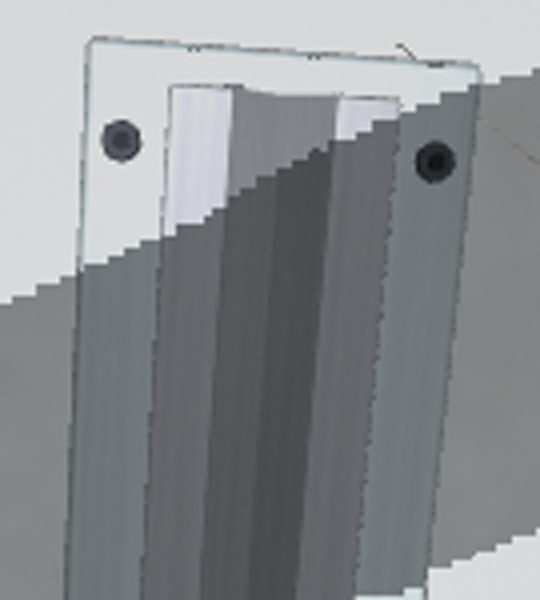

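View pics/w1b.png

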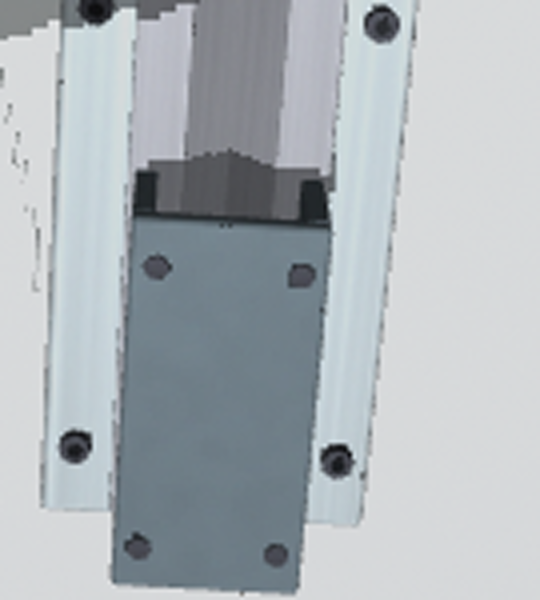

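```bash
cat > fit.py <<'E'
from h import *
from scipy.optimize import least_squares
def fitjig(d,px):
    model=lambda a:np.array([[-175,-25.5,26],[-175,25.5,26],[0,-23.5,56],[0,23.5,56],[100,-23.5,56],[100,23.5,56],[a,-45,12],[a,45,12],[a+295,-45,12],[a+295,45,12]])/1000
    def f(p):
        c,s=np.cos(p[2]),np.sin(p[2]); M=model(p[3]*1000)
        W=np.c_[p[0]+c*M[:,0]-s*M[:,1],p[1]+s*M[:,0]+c*M[:,1],M[:,2]]
        return (np.array([proj(d,w)[::-1] for w in W])-px).ravel()
    return least_squares(f,[.5,-.02,-np.pi/2,-.185],x_scale=[.01,.01,.01,.01])
E
python3 - <<'E'
from cell import r
from fit import *
d=r.capture("wrist")
# camera x left image = low world x; jig y = for x->-y: y_jig=+x world ; image right = +x world => y=+ right
px=np.array([[307.5,96.75],[364.5,99.75],[298.5,293.5],[347.5,295],[293,385.75],[339.5,388],[287.5,84.75],[384.5,91.25],[275.5,367],[355,370.75]])
s=fitjig(d,px); p=s.x; print(p,np.degrees(p[2]),np.abs(s.fun).max(),s.fun.reshape(-1,2).round(1).tolist())
u=np.array([np.cos(p[2]),np.sin(p[2])]); print("mid",p[:2]-.08*u,"u",u)
E
```

```text
[ 0.50104484 -0.02543275 -1.63572603 -0.18439244] -93.72019788409702 1.7916879859346153 [[-0.5, -1.8], [0.6, -0.9], [-0.8, 0.3], [1.0, 1.7], [-0.4, 0.7], [0.2, 0.9], [-1.2, -0.8], [1.1, -0.6], [-0.5, 0.8], [0.5, 1.4]]
mid [0.50623557 0.05439867] u [-0.06488409 -0.99789281]
```

```bash
python3 -m handwheel '[[33,-6.5,10,0,0,0,85],[33,-6.5,10,0,0,0,85],[33,-6.5,10,0,0,0,85],[33,-6.5,10,0,0,0,85],[33,-6.5,10,0,0,0,85],[33,-6.5,10,0,0,0,85],[33,-6.5,10,0,0,0,85],[32,-6.5,10,0,0,0,85],[0,0,0,0,0,5.5,85],[0,0,0,0,0,5.5,85],[0,0,0,0,0,0,85],[0,0,0,0,0,0,85]]'
python3 - <<'E'
from cell import r
from h import *
d=r.capture("wrist"); cv2.imwrite("pics/w2.png",d["frame"][:,:,::-1])
for t,z in [("bar",.045),("bar_end_a",.045),("rest",0)]:
    for m in r.mark_of(t,"wrist")[:5]: print(t,round(m["p"],2),np.round(m["position"],1),onz(d,m["position"],z).round(4))
for m in r.regions_of("bar","wrist")[:3]:
    b=cv2.boxPoints(cv2.minAreaRect(np.argwhere(m["mask"])[:,::-1].astype(np.float32))); print(m["p"],m["mask"].sum(),b.tolist())
    for q in b: print(onz(d,q[::-1],.045).round(4))
E
```

```text
clock: 6.25
position: [0.4412, 0.312, 0.3247]
tool_rot: [[0.191, 0.982, 0.0], [0.982, -0.191, -0.0], [-0.0, 0.0, -1.0]]
force: [-0.5, 0.6, 0.2]
gripper_width: 0.0849
bar 0.85 [235.7 319.2] [0.4453 0.3126 0.045 ]
bar 0.6 [  6.2 176.9] [0.3891 0.4664 0.045 ]
bar_end_a 0.94 [320.6 313.2] [0.4288 0.2497 0.045 ]
bar_end_a 0.68 [ 96.3 133.8] [0.3482 0.4235 0.045 ]
bar_end_a 0.64 [136.2 323.5] [0.4604 0.3772 0.045 ]
0.97 6436 [[299.0650329589844, 327.5279846191406], [304.0560607910156, 137.86990356445312], [341.5564270019531, 138.85678100585938], [336.5653991699219, 328.5148620605469]]
[0.4174 0.2461 0.045 ]
[0.4479 0.3786 0.045 ]
[0.4715 0.3734 0.045 ]
[0.4446 0.24   0.045 ]
0.56 4399 [[113.51712036132812, 87.4945297241211], [168.02841186523438, -18.499675750732422], [205.22015380859375, 0.62750244140625], [150.7088623046875, 106.6217041015625]]
[0.3375 0.4308 0.045 ]
[0.3876 0.4796 0.045 ]
[0.4062 0.466  0.045 ]
[0.3568 0.4157 0.045 ]
```

View pics/w2.png

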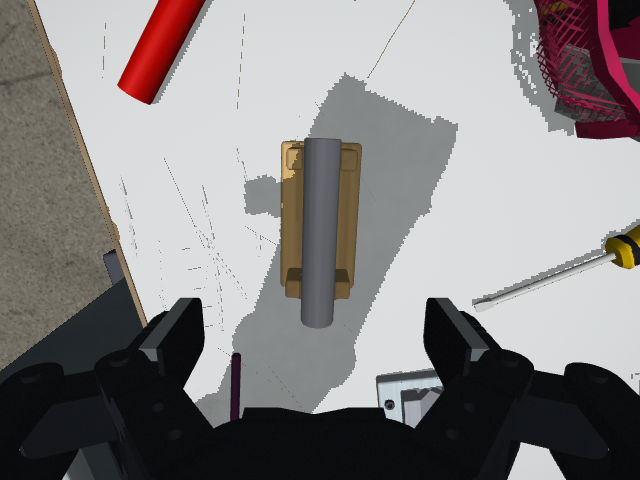

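Grey bar at (319,236), its ends at (323,136) and (313,321). Length 131 mm ✓., axis about 77.5°, centre (0.4447, 0.3125). I'll go for a shallow grasp, with tips 3–5 mm below the axis, because that is all the groove allows.

```bash
python3 -m handwheel '[[1.2,3.3,0,0,0,1.5,85],[0,0,20,0,0,0,85],[0,0,20,0,0,0,85],[0,0,20,0,0,0,85],[0,0,20,0,0,0,70],[0,0,16,0,0,0,60],[0,0,10,0,0,0,55],[0,0,6.7,0,0,0,50],[0,0,0,0,0,0,50],[0,0,0,0,0,0,50]]'
python3 - <<'E'
from cell import r
from h import *
d=r.capture("wrist"); cv2.imwrite("pics/w3.png",d["frame"][:,:,::-1])
for t,z in [("bar_end_a",.045)]:
    for m in r.mark_of(t,"wrist")[:5]: print(t,round(m["p"],2),np.round(m["position"],1),onz(d,m["position"],z).round(4))
E
```

```text
clock: 7.5
position: [0.4449, 0.3127, 0.2125]
tool_rot: [[0.22, 0.976, 0.001], [0.976, -0.22, 0.0], [0.001, 0.0, -1.0]]
force: [0.4, 0.1, 0.2]
gripper_width: 0.0499
bar_end_a 0.9 [146.7 317. ] [0.4603 0.3758 0.045 ]
```

View pics/w3.png

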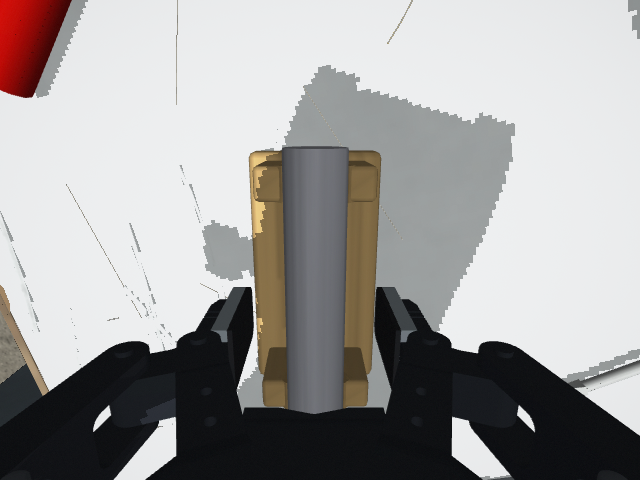

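Aligned: bar centred at column 315, fingers at 251 and 376, far end 65 mm from the grasp. Closing and lifting.

```bash
python3 -m handwheel '[[0,0,0,0,0,0,30],[0,0,0,0,0,0,10],[0,0,0,0,0,0,10],[0,0,0,0,0,0,10],[0,0,0,0,0,0,10],[0,0,0,0,0,0,10],[0,0,0,0,0,0,10]]'
python3 -m handwheel '[[0,0,-5,0,0,0,10],[0,0,-15,0,0,0,10],[0,0,-20,0,0,0,10],[0,0,-20,0,0,0,10],[0,0,-20,0,0,0,10],[0,0,-20,0,0,0,10],[0,0,0,0,0,0,10],[0,0,0,0,0,0,10],[0,0,0,0,0,0,10]]'
python3 - <<'E'
from cell import r
from h import *
d=r.capture("wrist"); cv2.imwrite("pics/w4.png",d["frame"][:,:,::-1])
s=r.capture("scene"); cv2.imwrite("pics/s4.png",cv2.resize(s["frame"][200:400,180:400,::-1],None,fx=3,fy=3))
E
```

```text
clock: 8.3
position: [0.4452, 0.3125, 0.2127]
tool_rot: [[0.22, 0.976, 0.002], [0.976, -0.22, 0.0], [0.001, 0.001, -1.0]]
force: [1.3, -0.9, 5.9]
gripper_width: 0.022
clock: 9.2
position: [0.4442, 0.312, 0.3107]
tool_rot: [[0.219, 0.976, -0.002], [0.976, -0.219, -0.002], [-0.002, -0.001, -1.0]]
force: [-0.1, 0.1, -4.0]
gripper_width: 0.0219
```

View pics/w4.png

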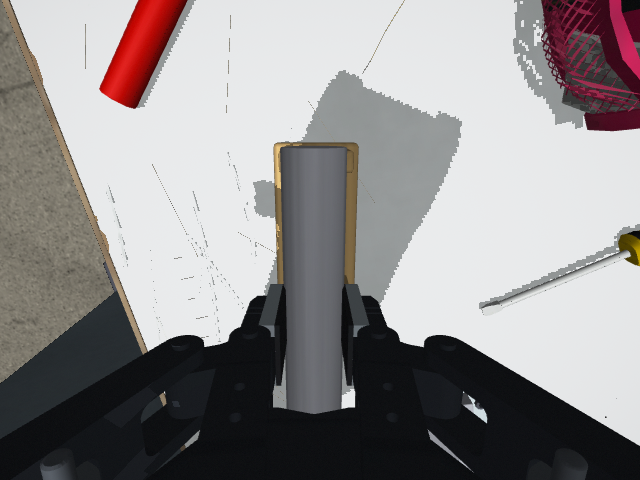

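View pics/s4.png

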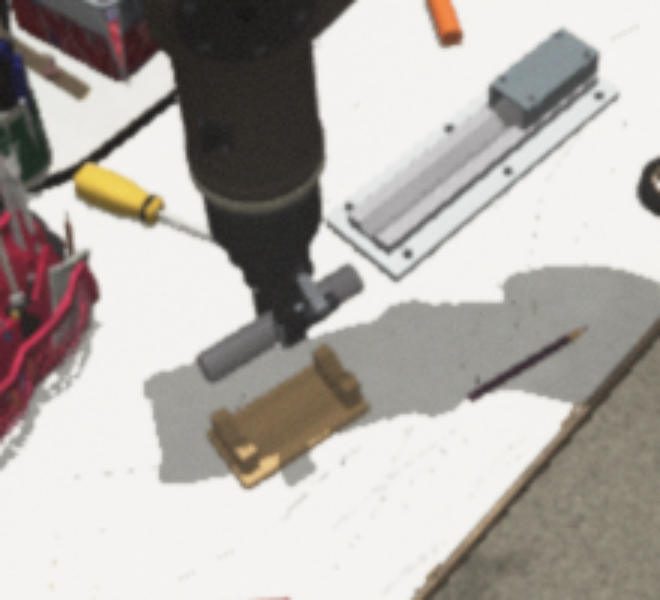

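Bar held and level, centred at column 315, weight about 4 N. Moving beside the jig for a clear second measurement of it.

```bash
python3 -m handwheel '[[-26,4.4,2,0,0,0,10],[-26,4.4,2,0,0,0,10],[-26,4.4,2,0,0,0,10],[-26,4.4,2,0,0,0,10],[-26,4.4,2,0,0,0,10],[-26,4.4,2,0,0,0,10],[-26,4.4,2,0,0,0,10],[-26,4.4,2,0,0,0,10],[-26,4,2,0,0,0,10],[0,0,0,0,0,-4.4,10],[0,0,0,0,0,-4.4,10],[0,0,0,0,0,0,10],[0,0,0,0,0,0,10]]'
python3 - <<'E'
from cell import r
from h import *
d=r.capture("wrist"); cv2.imwrite("pics/w5.png",d["frame"][:,:,::-1])
im=d["frame"][:,:,::-1]
E
```

```text
clock: 10.6
position: [0.4314, 0.0757, 0.2937]
tool_rot: [[0.07, 0.998, -0.001], [0.998, -0.07, 0.0], [0.0, -0.001, -1.0]]
force: [0.0, -0.1, -4.8]
gripper_width: 0.0219
```

View pics/w5.png

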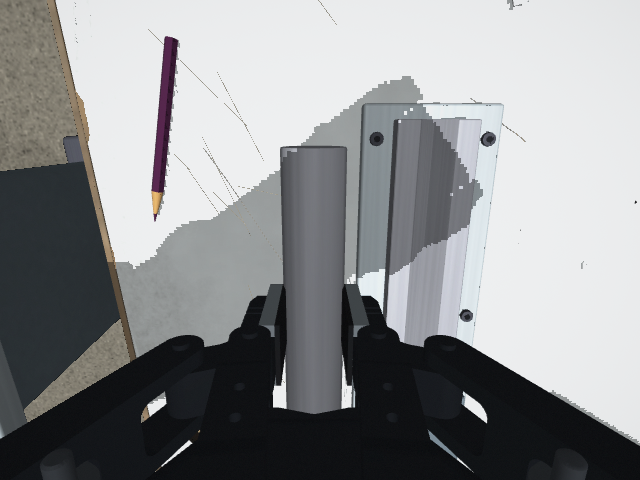

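Run:
```python
import cv2
im=cv2.imread("pics/w5.png")
cv2.imwrite("pics/w5a.png",cv2.resize(im[95:245,350:515],None,fx=4,fy=4,interpolation=cv2.INTER_CUBIC))
cv2.imwrite("pics/w5b.png",cv2.resize(im[225:365,345:510],None,fx=4,fy=4,interpolation=cv2.INTER_CUBIC))
```

```text
(no output)
```

View pics/w5a.png

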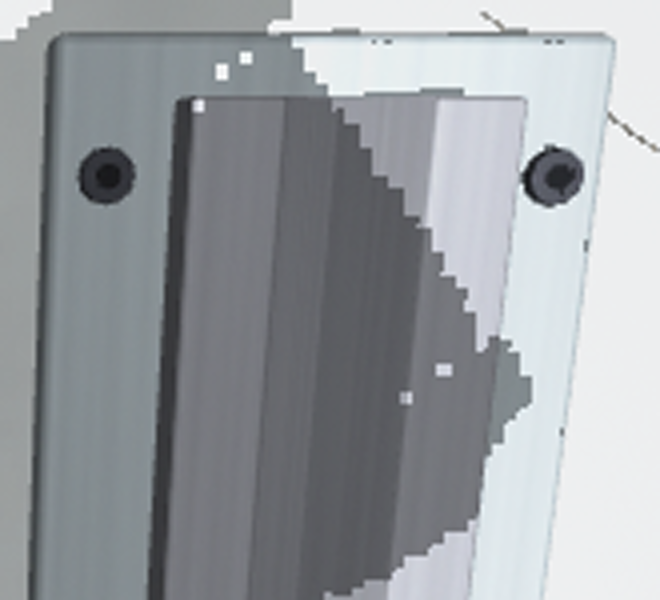

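View pics/w5b.png

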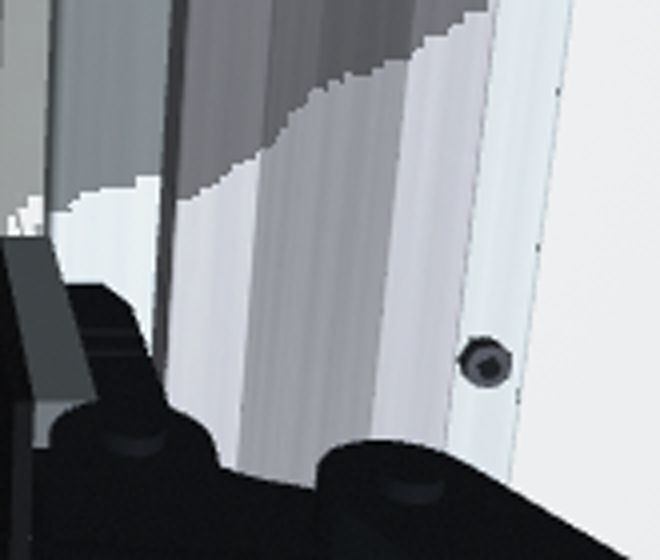

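Run:
```python
from cell import r
from h import *
d=r.capture("wrist")
L={"bl":[(398,119.5),(386.25,325),.026],"br":[(482,119.5),(456.25,335),.026],"gl":[(421,119.5),(405.5,335),.026],"gr":[(459.25,119.5),(438.25,332.5),.026],"pl":[(361.75,105),(357,282.5),.012],"pr":[(503.75,105),(473,345),.012]}
o=r.get_obs(); P=o["position"]; T=o["tool_rot"]; print(P)
for k,(a,b,z) in L.items():
    A,B=[onz(d,q[::-1],z) for q in (a,b)]; v=A-B
    # x at y=.054
    x=B[0]+(A[0]-B[0])*(.0544-B[1])/(A[1]-B[1]); print(k,A.round(4),B.round(4),np.degrees(np.arctan2(v[1],v[0])).round(2),"x@.0544",x.round(4))
```

```text
[0.43145876 0.0758057  0.2937981 ]
bl [0.4876 0.1497 0.026 ] [0.4783 0.012  0.026 ] 86.14 x@.0544 0.4812
br [0.5383 0.1462 0.026 ] [0.5278 0.0007 0.026 ] 85.87 x@.0544 0.5316
gl [0.5015 0.1488 0.026 ] [0.4918 0.0032 0.026 ] 86.2 x@.0544 0.4952
gr [0.5245 0.1472 0.026 ] [0.515  0.0036 0.026 ] 86.18 x@.0544 0.5184
pl [0.4678 0.1604 0.012 ] [0.4603 0.0397 0.012 ] 86.45 x@.0544 0.4612
pr [0.5576 0.1542 0.012 ] [ 0.5461 -0.0172  0.012 ] 86.17 x@.0544 0.5509
```

Two independent measurements agree: the axis passes (0.5065, 0.0544) at 86.2°, with measured widths of 50.5 mm and 90 mm. Moving over the groove and down to about 15 mm above seated.

```bash
python3 -m handwheel '[[-3,19,0,0,0,0,10],[-3,19,0,0,0,0,10],[-3,19,0,0,0,0,10],[-3.5,19.2,0,0,0,-0.2,10],[0,0,15,0,0,0,10],[0,0,20,0,0,0,10],[0,0,20,0,0,0,10],[0,0,15,0,0,0,10],[0,0,9,0,0,0,10],[0,0,0,0,0,0,10],[0,0,0,0,0,0,10]]'
python3 - <<'E'
from cell import r
from h import *
d=r.capture("wrist"); cv2.imwrite("pics/w6.png",d["frame"][:,:,::-1])
s=r.capture("scene"); cv2.imwrite("pics/s6.png",cv2.resize(s["frame"][180:310,270:420,::-1],None,fx=4.5,fy=4.5,interpolation=cv2.INTER_CUBIC))
E
```

```text
clock: 11.8
position: [0.5069, 0.0582, 0.2154]
tool_rot: [[0.064, 0.998, 0.0], [0.998, -0.064, 0.0], [0.0, 0.0, -1.0]]
force: [1.0, -0.0, -3.6]
gripper_width: 0.0219
```

View pics/w6.png

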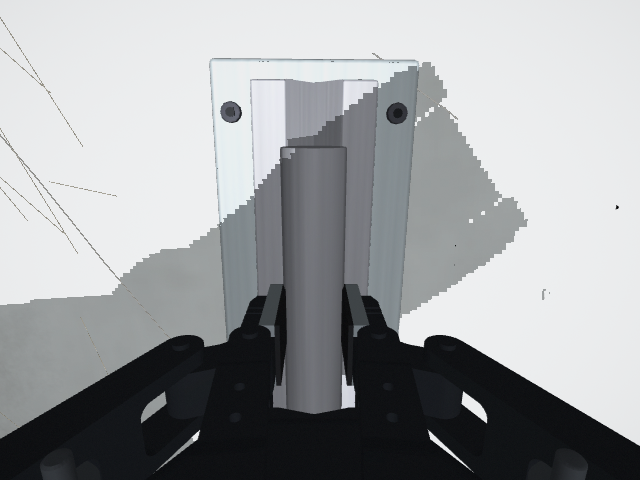

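View pics/s6.png

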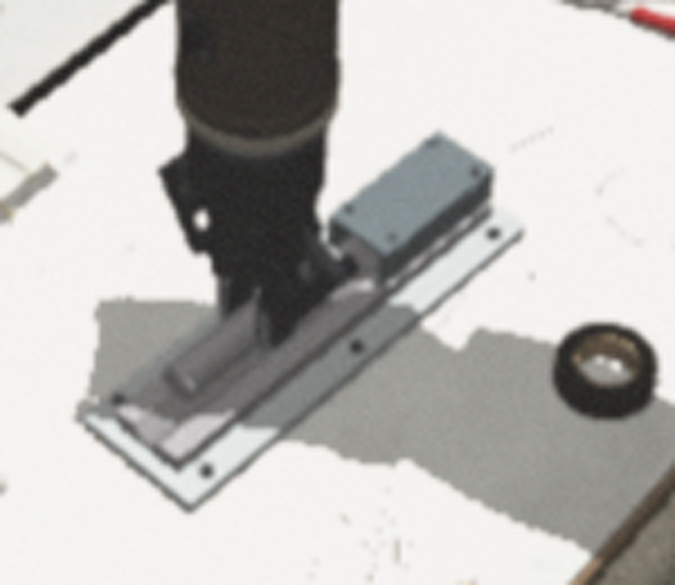

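Aligned: bar at column 314, groove centre at 314.5. Lowering gently while watching the force.

```bash
python3 -m handwheel '[[0,0,4,0,0,0,10],[0,0,4,0,0,0,10],[0,0,3,0,0,0,10],[0,0,0,0,0,0,10],[0,0,0,0,0,0,10]]'
for i in 1 2 3; do python3 -m handwheel '[[0,0,1,0,0,0,10],[0,0,0.5,0,0,0,10],[0,0,0,0,0,0,10]]'; done
```

```text
clock: 12.4
position: [0.5067, 0.058, 0.2039]
tool_rot: [[0.064, 0.998, -0.0], [0.998, -0.064, -0.0], [-0.0, -0.0, -1.0]]
force: [0.9, -0.5, -5.1]
gripper_width: 0.0216
clock: 12.7
position: [0.5067, 0.058, 0.2025]
tool_rot: [[0.064, 0.998, -0.0], [0.998, -0.064, -0.0], [-0.0, -0.0, -1.0]]
force: [-0.2, -0.2, -4.2]
gripper_width: 0.0215
clock: 13.0
position: [0.5067, 0.058, 0.2009]
tool_rot: [[0.064, 0.998, -0.0], [0.998, -0.064, -0.0], [-0.0, -0.0, -1.0]]
force: [0.7, -0.3, -4.9]
gripper_width: 0.0218
clock: 13.3
position: [0.5068, 0.0581, 0.2001]
tool_rot: [[0.064, 0.998, 0.0], [0.998, -0.064, -0.0], [-0.0, 0.001, -1.0]]
force: [-3.1, -0.5, 4.9]
gripper_width: 0.0215
```

Contact at TCP z 0.2001, against 0.1995 expected, so the bar is seated. Opening and rising.

```bash
python3 -m handwheel '[[0,0,0,0,0,0,26],[0,0,0,0,0,0,32],[0,0,0,0,0,0,40],[0,0,0,0,0,0,45],[0,0,0,0,0,0,45],[0,0,0,0,0,0,45]]'
python3 -m handwheel '[[0,0,-10,0,0,0,45],[0,0,-20,0,0,0,45],[10,0,-20,0,0,0,45],[20,0,-20,0,0,0,45],[20,0,-10,0,0,0,45],[0,0,0,0,0,0,45],[0,0,0,0,0,0,45]]'
python3 - <<'E'
from cell import r
from h import *
d=r.capture("wrist"); cv2.imwrite("pics/w7.png",d["frame"][:,:,::-1])
for t,z in [("bar",.032),("bar_end_a",.032),("hood_mouth",.032)]:
    for m in r.mark_of(t,"wrist")[:5]: print(t,round(m["p"],2),np.round(m["position"],1),onz(d,m["position"],z).round(4))
E
```

```text
clock: 13.9
position: [0.5067, 0.058, 0.1995]
tool_rot: [[0.064, 0.998, 0.0], [0.998, -0.064, -0.0], [-0.0, 0.0, -1.0]]
force: [-0.5, -0.3, -1.3]
gripper_width: 0.0452
clock: 14.6
position: [0.5098, 0.108, 0.28]
tool_rot: [[0.063, 0.998, 0.001], [0.998, -0.063, -0.0], [-0.0, 0.001, -1.0]]
force: [-0.6, -0.1, -0.6]
gripper_width: 0.0449
bar 0.85 [324.5 314.5] [0.5076 0.0587 0.032 ]
bar 0.56 [410.8 309.9] [ 0.5003 -0.0075  0.032 ]
bar_end_a 0.79 [406.9 309.3] [ 0.5001 -0.0042  0.032 ]
bar_end_a 0.72 [458.9 456.3] [ 0.6034 -0.0555  0.032 ]
bar_end_a 0.67 [229.  312.3] [0.5102 0.1223 0.032 ]
```

View pics/w7.png

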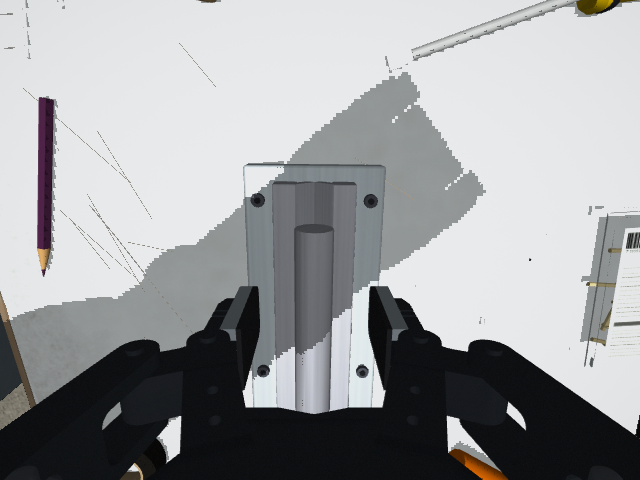

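Bar seated parallel, its rear end at pixel (314,229), y≈0.122, so the front is about 20 mm short of the mouth. I'll close the fingers and go down behind the rear end to push, which keeps the force reading clean.

```bash
python3 -m handwheel '[[21,0,0,0,0,0,20],[21,0,0,0,0,0,0],[0,0,10,0,0,0,0],[0,0,20,0,0,0,0],[0,0,20,0,0,0,0],[0,0,15,0,0,0,0],[0,0,10,0,0,0,0],[0,0,3,0,0,0,0],[0,0,0,0,0,0,0],[0,0,0,0,0,0,0]]'
python3 - <<'E'
from cell import r
from h import *
d=r.capture("wrist"); cv2.imwrite("pics/w8.png",d["frame"][:,:,::-1])
s=r.capture("scene"); cv2.imwrite("pics/s8.png",cv2.resize(s["frame"][180:310,270:420,::-1],None,fx=4.5,fy=4.5,interpolation=cv2.INTER_CUBIC))
E
```

```text
clock: 15.8
position: [0.5129, 0.1498, 0.202]
tool_rot: [[0.064, 0.998, 0.001], [0.998, -0.064, 0.0], [0.0, 0.001, -1.0]]
force: [-0.0, 0.5, -0.2]
gripper_width: 0.0
```

View pics/w8.png

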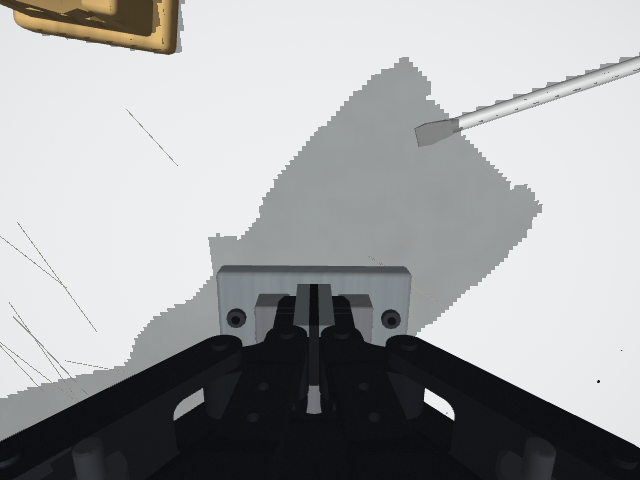

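View pics/s8.png

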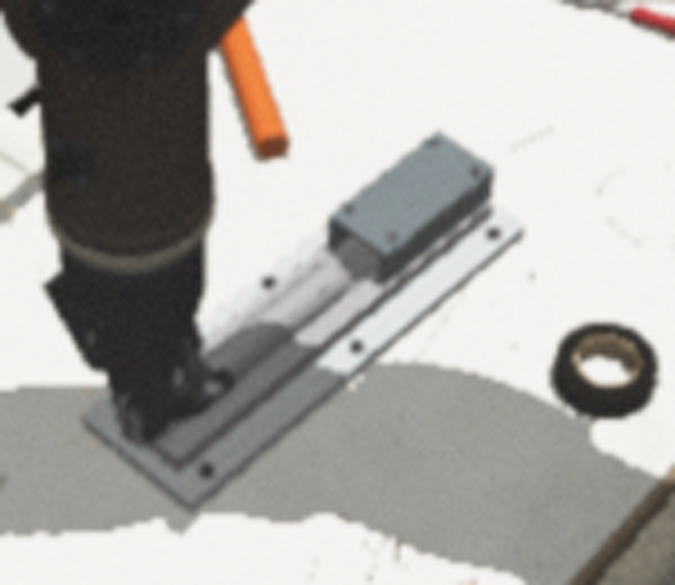

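Closed fingertips sit behind the bar in line with the groove. Approaching contact, then finding the sliding force. The checker script only looks and stops the chain if the push force passes a threshold.

```bash
cat > chk.py <<'E'
import sys,re
t=sys.stdin.read(); g=lambda k:[float(v) for v in re.search(k+r": \[([^\]]*)",t).group(1).split(",")]
f=g("force");p=g("position");c=re.search(r"clock: ([\d.]+)",t).group(1)
F=f[0]*.066+f[1]*.998; print(c,"y",p[1],"z",p[2],"push",round(F,1),f)
sys.exit(F>float(sys.argv[1]))
E
python3 -m handwheel '[[-4,0,0,0,0,0,0],[-4,0,0,0,0,0,0],[-2,0,0,0,0,0,0]]' | python3 chk.py 3 &&
python3 -m handwheel '[[-1,0,0,0,0,0,0],[-1,0,0,0,0,0,0]]' | python3 chk.py 9 &&
python3 -m handwheel '[[-1,0,0,0,0,0,0],[-1,0,0,0,0,0,0]]' | python3 chk.py 9 &&
python3 -m handwheel '[[-1,0,0,0,0,0,0],[-1,0,0,0,0,0,0]]' | python3 chk.py 9 &&
python3 -m handwheel '[[-1,0,0,0,0,0,0],[-1,0,0,0,0,0,0]]' | python3 chk.py 9 &&
python3 -m handwheel '[[-1,0,0,0,0,0,0],[-1,0,0,0,0,0,0]]' | python3 chk.py 9 &&
python3 -m handwheel '[[-1,0,0,0,0,0,0],[-1,0,0,0,0,0,0]]' | python3 chk.py 9
```

```text
16.2 y 0.1391 z 0.2016 push -0.9 [-0.1, -0.9, -0.5]
16.4 y 0.1377 z 0.2015 push -0.1 [-0.3, -0.1, 0.3]
16.6 y 0.1359 z 0.2015 push 0.8 [-0.4, 0.8, -0.2]
16.8 y 0.1338 z 0.2015 push 0.2 [-0.2, 0.2, -0.4]
17.0 y 0.1323 z 0.2016 push 3.1 [0.5, 3.1, -1.2]
17.2 y 0.1301 z 0.2015 push 3.1 [-0.0, 3.1, -1.0]
17.4 y 0.1279 z 0.2015 push 3.8 [0.4, 3.8, -1.4]
```

Contact at y≈0.133, sliding force about 3.5 N. The earliest possible stop is near TCP y≈0.100, so I can go on to 0.106 at this pace.

```bash
python3 -m handwheel '[[-1,0,0,0,0,0,0],[-1,0,0,0,0,0,0],[-1,0,0,0,0,0,0]]' | python3 chk.py 7 &&
python3 -m handwheel '[[-1,0,0,0,0,0,0],[-1,0,0,0,0,0,0],[-1,0,0,0,0,0,0]]' | python3 chk.py 7 &&
python3 -m handwheel '[[-1,0,0,0,0,0,0],[-1,0,0,0,0,0,0],[-1,0,0,0,0,0,0]]' | python3 chk.py 7 &&
python3 -m handwheel '[[-1,0,0,0,0,0,0],[-1,0,0,0,0,0,0],[-1,0,0,0,0,0,0]]' | python3 chk.py 7 &&
python3 -m handwheel '[[-1,0,0,0,0,0,0],[-1,0,0,0,0,0,0],[-1,0,0,0,0,0,0]]' | python3 chk.py 7 &&
python3 -m handwheel '[[-1,0,0,0,0,0,0],[-1,0,0,0,0,0,0],[-1,0,0,0,0,0,0]]' | python3 chk.py 7 &&
python3 -m handwheel '[[-1,0,0,0,0,0,0],[-1,0,0,0,0,0,0],[-1,0,0,0,0,0,0]]' | python3 chk.py 7
python3 - <<'E'
from cell import r
from h import *
s=r.capture("scene"); cv2.imwrite("pics/s9.png",cv2.resize(s["frame"][180:310,270:420,::-1],None,fx=4.5,fy=4.5,interpolation=cv2.INTER_CUBIC))
E
```

```text
17.7 y 0.1248 z 0.2015 push 3.2 [-0.1, 3.2, 0.1]
18.0 y 0.1218 z 0.2015 push 3.0 [-0.9, 3.1, -0.3]
18.3 y 0.1188 z 0.2015 push 4.3 [-0.3, 4.3, -0.6]
18.6 y 0.1159 z 0.2015 push 2.5 [-0.9, 2.6, -0.3]
18.9 y 0.1128 z 0.2015 push 3.8 [-0.6, 3.8, 1.1]
19.2 y 0.1099 z 0.2015 push 4.1 [-1.7, 4.2, 1.5]
19.5 y 0.1068 z 0.2015 push 4.3 [-1.3, 4.4, 1.0]
```

View pics/s9.png

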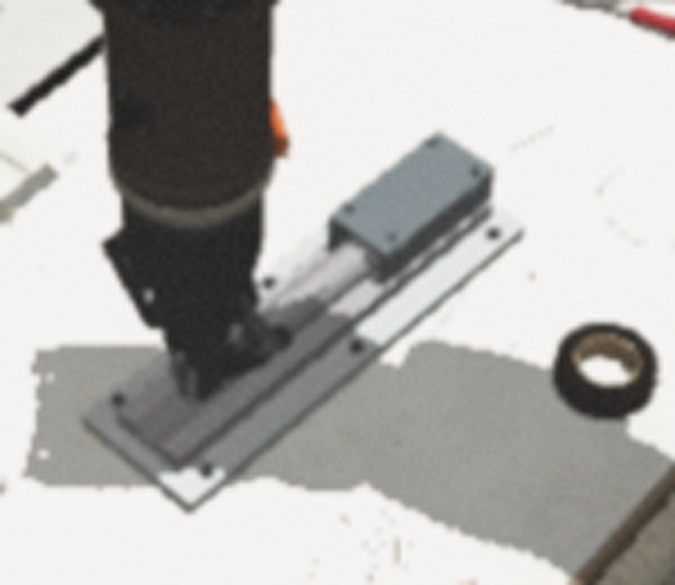

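The bar's front is inside the mouth. From here, 0.5 mm per check.

```bash
python3 -m handwheel '[[-0.5,0,0,0,0,0,0]]' | python3 chk.py 6.5 &&
python3 -m handwheel '[[-0.5,0,0,0,0,0,0]]' | python3 chk.py 6.5 &&
python3 -m handwheel '[[-0.5,0,0,0,0,0,0]]' | python3 chk.py 6.5 &&
python3 -m handwheel '[[-0.5,0,0,0,0,0,0]]' | python3 chk.py 6.5 &&
python3 -m handwheel '[[-0.5,0,0,0,0,0,0]]' | python3 chk.py 6.5 &&
python3 -m handwheel '[[-0.5,0,0,0,0,0,0]]' | python3 chk.py 6.5 &&
python3 -m handwheel '[[-0.5,0,0,0,0,0,0]]' | python3 chk.py 6.5 &&
python3 -m handwheel '[[-0.5,0,0,0,0,0,0]]' | python3 chk.py 6.5 &&
python3 -m handwheel '[[-0.5,0,0,0,0,0,0]]' | python3 chk.py 6.5 &&
python3 -m handwheel '[[-0.5,0,0,0,0,0,0]]' | python3 chk.py 6.5 &&
python3 -m handwheel '[[-0.5,0,0,0,0,0,0]]' | python3 chk.py 6.5 &&
python3 -m handwheel '[[-0.5,0,0,0,0,0,0]]' | python3 chk.py 6.5 &&
python3 -m handwheel '[[-0.5,0,0,0,0,0,0]]' | python3 chk.py 6.5 &&
python3 -m handwheel '[[-0.5,0,0,0,0,0,0]]' | python3 chk.py 6.5 &&
python3 -m handwheel '[[-0.5,0,0,0,0,0,0]]' | python3 chk.py 6.5 &&
python3 -m handwheel '[[-0.5,0,0,0,0,0,0]]' | python3 chk.py 6.5 &&
python3 -m handwheel '[[-0.5,0,0,0,0,0,0]]' | python3 chk.py 6.5 &&
python3 -m handwheel '[[-0.5,0,0,0,0,0,0]]' | python3 chk.py 6.5 &&
python3 -m handwheel '[[-0.5,0,0,0,0,0,0]]' | python3 chk.py 6.5 &&
python3 -m handwheel '[[-0.5,0,0,0,0,0,0]]' | python3 chk.py 6.5 &&
python3 -m handwheel '[[-0.5,0,0,0,0,0,0]]' | python3 chk.py 6.5 &&
python3 -m handwheel '[[-0.5,0,0,0,0,0,0]]' | python3 chk.py 6.5 &&
python3 -m handwheel '[[-0.5,0,0,0,0,0,0]]' | python3 chk.py 6.5 &&
python3 -m handwheel '[[-0.5,0,0,0,0,0,0]]' | python3 chk.py 6.5
```

```text
19.65 y 0.1063 z 0.2015 push 3.4 [-2.3, 3.6, 0.7]
19.75 y 0.1059 z 0.2015 push 4.2 [-1.8, 4.3, 1.4]
19.85 y 0.1054 z 0.2015 push 4.3 [-2.3, 4.5, 0.8]
19.95 y 0.1049 z 0.2015 push 4.5 [-2.1, 4.6, -0.1]
20.05 y 0.1044 z 0.2015 push 3.6 [-1.3, 3.7, 2.0]
20.15 y 0.1039 z 0.2015 push 4.4 [-1.6, 4.5, 1.6]
20.25 y 0.1034 z 0.2015 push 3.7 [-1.7, 3.8, 1.6]
20.35 y 0.1029 z 0.2015 push 3.6 [-2.2, 3.8, 1.0]
20.45 y 0.1024 z 0.2015 push 3.8 [-1.7, 3.9, 0.9]
20.55 y 0.1018 z 0.2015 push 4.2 [-2.5, 4.4, 0.2]
20.65 y 0.1014 z 0.2015 push 3.2 [-1.9, 3.3, 0.1]
20.75 y 0.1009 z 0.2015 push 3.1 [-2.8, 3.3, 1.7]
20.85 y 0.1004 z 0.2015 push 3.9 [-2.5, 4.1, 1.2]
20.95 y 0.0999 z 0.2015 push 5.1 [-3.1, 5.3, 1.3]
21.05 y 0.0994 z 0.2015 push 4.0 [-1.5, 4.1, -0.1]
21.15 y 0.0989 z 0.2015 push 4.2 [-2.1, 4.3, 1.1]
21.25 y 0.0984 z 0.2015 push 3.3 [-2.5, 3.5, 1.6]
21.35 y 0.0979 z 0.2015 push 4.2 [-2.2, 4.4, 1.4]
21.45 y 0.0974 z 0.2015 push 3.8 [-2.3, 4.0, 1.1]
21.55 y 0.0969 z 0.2015 push 3.9 [-1.3, 4.0, 0.3]
21.65 y 0.0964 z 0.2015 push 4.1 [-2.0, 4.2, 0.3]
21.75 y 0.0959 z 0.2015 push 4.1 [-1.6, 4.2, 0.6]
21.85 y 0.0954 z 0.2015 push 4.2 [-1.9, 4.3, 0.8]
21.95 y 0.0949 z 0.2015 push 3.6 [-1.6, 3.7, 1.0]
```

```bash
python3 -m handwheel '[[-0.5,0,0,0,0,0,0]]' | python3 chk.py 6.5 &&
python3 -m handwheel '[[-0.5,0,0,0,0,0,0]]' | python3 chk.py 6.5 &&
python3 -m handwheel '[[-0.5,0,0,0,0,0,0]]' | python3 chk.py 6.5 &&
python3 -m handwheel '[[-0.5,0,0,0,0,0,0]]' | python3 chk.py 6.5 &&
python3 -m handwheel '[[-0.5,0,0,0,0,0,0]]' | python3 chk.py 6.5 &&
python3 -m handwheel '[[-0.5,0,0,0,0,0,0]]' | python3 chk.py 6.5 &&
python3 -m handwheel '[[-0.5,0,0,0,0,0,0]]' | python3 chk.py 6.5 &&
python3 -m handwheel '[[-0.5,0,0,0,0,0,0]]' | python3 chk.py 6.5 &&
python3 -m handwheel '[[-0.5,0,0,0,0,0,0]]' | python3 chk.py 6.5 &&
python3 -m handwheel '[[-0.5,0,0,0,0,0,0]]' | python3 chk.py 6.5 &&
python3 -m handwheel '[[-0.5,0,0,0,0,0,0]]' | python3 chk.py 6.5 &&
python3 -m handwheel '[[-0.5,0,0,0,0,0,0]]' | python3 chk.py 6.5 &&
python3 -m handwheel '[[-0.5,0,0,0,0,0,0]]' | python3 chk.py 6.5 &&
python3 -m handwheel '[[-0.5,0,0,0,0,0,0]]' | python3 chk.py 6.5 &&
python3 -m handwheel '[[-0.5,0,0,0,0,0,0]]' | python3 chk.py 6.5 &&
python3 -m handwheel '[[-0.5,0,0,0,0,0,0]]' | python3 chk.py 6.5 &&
python3 -m handwheel '[[-0.5,0,0,0,0,0,0]]' | python3 chk.py 6.5 &&
python3 -m handwheel '[[-0.5,0,0,0,0,0,0]]' | python3 chk.py 6.5 &&
python3 -m handwheel '[[-0.5,0,0,0,0,0,0]]' | python3 chk.py 6.5 &&
python3 -m handwheel '[[-0.5,0,0,0,0,0,0]]' | python3 chk.py 6.5 &&
python3 -m handwheel '[[-0.5,0,0,0,0,0,0]]' | python3 chk.py 6.5 &&
python3 -m handwheel '[[-0.5,0,0,0,0,0,0]]' | python3 chk.py 6.5 &&
python3 -m handwheel '[[-0.5,0,0,0,0,0,0]]' | python3 chk.py 6.5 &&
python3 -m handwheel '[[-0.5,0,0,0,0,0,0]]' | python3 chk.py 6.5 &&
python3 -m handwheel '[[-0.5,0,0,0,0,0,0]]' | python3 chk.py 6.5 &&
python3 -m handwheel '[[-0.5,0,0,0,0,0,0]]' | python3 chk.py 6.5 &&
python3 -m handwheel '[[-0.5,0,0,0,0,0,0]]' | python3 chk.py 6.5 &&
python3 -m handwheel '[[-0.5,0,0,0,0,0,0]]' | python3 chk.py 6.5 &&
python3 -m handwheel '[[-0.5,0,0,0,0,0,0]]' | python3 chk.py 6.5 &&
python3 -m handwheel '[[-0.5,0,0,0,0,0,0]]' | python3 chk.py 6.5 &&
python3 -m handwheel '[[-0.5,0,0,0,0,0,0]]' | python3 chk.py 6.5 &&
python3 -m handwheel '[[-0.5,0,0,0,0,0,0]]' | python3 chk.py 6.5 &&
python3 -m handwheel '[[-0.5,0,0,0,0,0,0]]' | python3 chk.py 6.5 &&
python3 -m handwheel '[[-0.5,0,0,0,0,0,0]]' | python3 chk.py 6.5 &&
python3 -m handwheel '[[-0.5,0,0,0,0,0,0]]' | python3 chk.py 6.5 &&
python3 -m handwheel '[[-0.5,0,0,0,0,0,0]]' | python3 chk.py 6.5 &&
python3 -m handwheel '[[-0.5,0,0,0,0,0,0]]' | python3 chk.py 6.5 &&
python3 -m handwheel '[[-0.5,0,0,0,0,0,0]]' | python3 chk.py 6.5 &&
python3 -m handwheel '[[-0.5,0,0,0,0,0,0]]' | python3 chk.py 6.5 &&
python3 -m handwheel '[[-0.5,0,0,0,0,0,0]]' | python3 chk.py 6.5
```

```text
22.05 y 0.0944 z 0.2015 push 4.3 [-2.2, 4.5, 1.4]
22.15 y 0.0939 z 0.2015 push 3.6 [-1.6, 3.7, 2.2]
22.25 y 0.0934 z 0.2015 push 4.2 [-1.6, 4.3, 2.0]
22.35 y 0.0929 z 0.2015 push 3.7 [-2.1, 3.8, 1.4]
22.45 y 0.0924 z 0.2015 push 4.7 [-2.3, 4.9, 1.3]
22.55 y 0.0919 z 0.2015 push 3.6 [-2.9, 3.8, 0.7]
22.65 y 0.0914 z 0.2015 push 4.5 [-2.3, 4.7, 0.7]
22.75 y 0.0909 z 0.2015 push 3.5 [-2.3, 3.7, 1.4]
22.85 y 0.0904 z 0.2015 push 4.0 [-1.1, 4.1, 1.1]
22.95 y 0.0899 z 0.2015 push 4.1 [-2.0, 4.2, 0.7]
23.05 y 0.0894 z 0.2015 push 4.0 [-1.5, 4.1, 1.2]
23.15 y 0.0889 z 0.2015 push 3.8 [-1.7, 3.9, 0.3]
23.25 y 0.0884 z 0.2015 push 4.1 [-2.0, 4.2, 1.7]
23.35 y 0.0879 z 0.2015 push 4.4 [-2.4, 4.6, 0.9]
23.45 y 0.0874 z 0.2015 push 3.6 [-2.0, 3.7, 0.8]
23.55 y 0.0869 z 0.2015 push 3.5 [-1.8, 3.6, 1.9]
23.65 y 0.0866 z 0.2015 push 6.0 [-3.2, 6.2, 0.7]
23.75 y 0.0864 z 0.2015 push 6.7 [-2.6, 6.9, 1.3]
```

Force rises at y≈0.0867, with the bar about 27 mm inside, which is in the stop range. I'll confirm with smaller steps.

```bash
python3 -m handwheel '[[0,0,0,0,0,0,0]]' | python3 chk.py 8 &&
python3 -m handwheel '[[-0.2,0,0,0,0,0,0]]' | python3 chk.py 8 &&
python3 -m handwheel '[[0,0,0,0,0,0,0]]' | python3 chk.py 8 &&
python3 -m handwheel '[[-0.2,0,0,0,0,0,0]]' | python3 chk.py 8 &&
python3 -m handwheel '[[0,0,0,0,0,0,0]]' | python3 chk.py 8
```

```text
23.85 y 0.0865 z 0.2016 push 5.3 [-3.1, 5.5, 1.3]
23.95 y 0.0864 z 0.2016 push 7.1 [-2.9, 7.3, -0.1]
24.05 y 0.0864 z 0.2016 push 6.0 [-2.3, 6.2, 0.3]
24.15 y 0.0863 z 0.2016 push 7.4 [-1.9, 7.5, 0.8]
24.25 y 0.0863 z 0.2016 push 6.9 [-2.0, 7.0, 0.1]
```

```bash
python3 -m handwheel '[[-0.3,0,0,0,0,0,0],[0,0,0,0,0,0,0]]' | python3 chk.py 9.5 &&
python3 -m handwheel '[[-0.3,0,0,0,0,0,0],[0,0,0,0,0,0,0]]' | python3 chk.py 9.5 &&
python3 -m handwheel '[[-0.3,0,0,0,0,0,0],[0,0,0,0,0,0,0]]' | python3 chk.py 9.5 && python3 -m handwheel '[[0,0,0,0,0,0,0],[0,0,0,0,0,0,0]]' | python3 chk.py 9.5
```

```text
24.45 y 0.0863 z 0.2016 push 8.7 [-2.0, 8.8, 0.4]
24.65 y 0.0862 z 0.2016 push 8.5 [-2.1, 8.7, 0.4]
24.85 y 0.0861 z 0.2017 push 8.8 [-2.0, 9.0, -0.4]
25.05 y 0.086 z 0.2017 push 8.4 [-2.2, 8.6, 0.2]
```

It stalls firmly at about 5 N above sliding friction, well under 12 N. Backing off to check.

```bash
python3 -m handwheel '[[1,0,0,0,0,0,0],[2,0,0,0,0,0,0],[6,0,0,0,0,0,0],[10,0,0,0,0,0,0],[5,0,-10,0,0,0,0],[0,0,-20,0,0,0,0],[0,0,-25,0,0,0,0],[0,0,-25,0,0,0,0],[0,0,-25,0,0,0,0],[0,0,-25,0,0,0,0],[0,0,-25,0,0,0,0],[0,0,0,0,0,0,0],[0,0,0,0,0,0,0]]'
python3 - <<'E'
from cell import r
from h import *
d=r.capture("wrist"); cv2.imwrite("pics/w10.png",d["frame"][:,:,::-1])
for t,z in [("bar",.032),("bar_end_a",.032),("hood_mouth",.032)]:
    for m in r.mark_of(t,"wrist")[:5]: print(t,round(m["p"],2),np.round(m["position"],1),onz(d,m["position"],z).round(4))
s=r.capture("scene"); cv2.imwrite("pics/s10.png",cv2.resize(s["frame"][150:400,180:450,::-1],None,fx=2.4,fy=2.4,interpolation=cv2.INTER_CUBIC))
E
```

```text
clock: 26.35
position: [0.5099, 0.1089, 0.3574]
tool_rot: [[0.064, 0.998, 0.002], [0.998, -0.064, -0.0], [0.0, 0.002, -1.0]]
force: [0.0, -0.5, 0.2]
gripper_width: 0.0001
bar_end_a 0.9 [395.7 424.3] [ 0.6028 -0.0622  0.032 ]
bar_end_a 0.68 [257.6 314.3] [0.5092 0.0791 0.032 ]
```

View pics/w10.png

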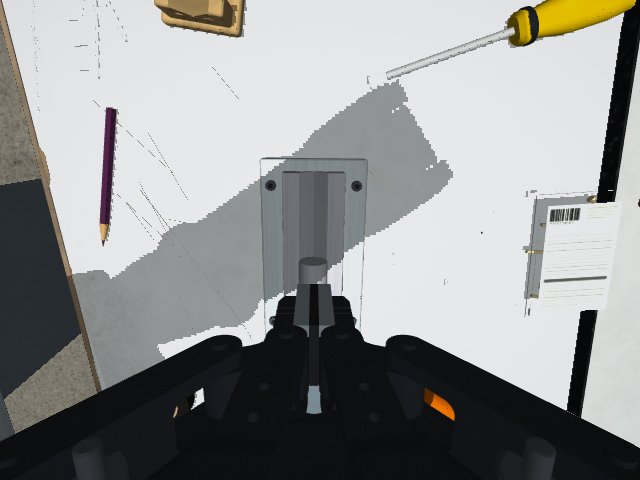

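View pics/s10.png

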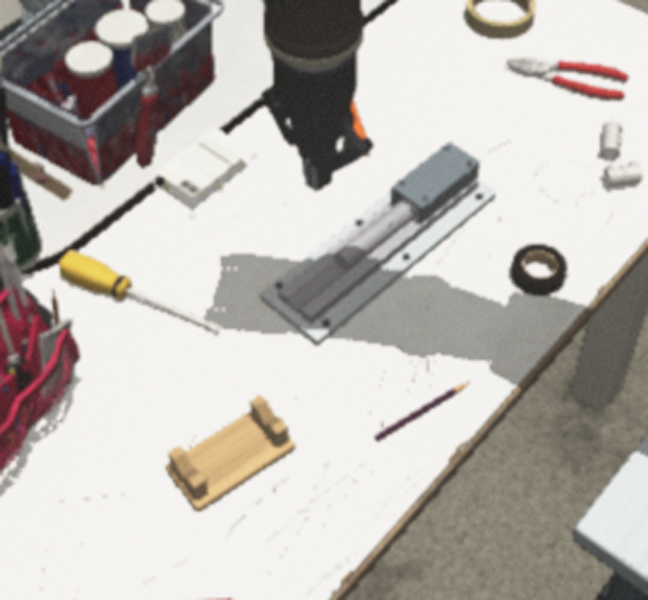

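The bar lies in the groove under the hood, with its rear face at wrist pixel (314,258), y≈0.078, so the front is about 27 mm inside. Other tools are undisturbed. Handing in.

```bash
python3 -c "
from cell import r
print(r.hand_in(), r.get_obs()['clock'])"
```

```text
the job is handed in; nothing more can be done
the job is handed in; nothing more can be done
```

I moved the grey steel bar from its rest to the V-groove and pushed it from behind with closed fingertips until it met the stop under the hood. I then backed off and handed in. The last clock reading was about 26 s, against the 61 s limit.

- **Push force:** The bar slid at about 4 N, then the force rose to about 8.7 N with the tool nearly stalled. That is about 5 N on the stop, under the 12 N at which it gives way.
- **Possible stop movement:** During the last four pushes the tool still crept about 0.3 mm at steady force. I took this as give in the contact, but I can't rule out that the stop moved slightly.
- **Final position:** Wrist and scene pictures show the bar seated in the groove, its front about 27 mm past the mouth. Two estimates of the rear end disagreed by 2–3 mm (y 0.079 from the network, 0.076 from the push distance), which is about the measuring accuracy.
- **Surroundings:** The gripper is clear, and in the last pictures the screwdriver and cutters lie as before. I never went near the red and orange look-alikes.

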